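# Hold the filling chute over the tin on the scale

## Robot

A 7-joint arm with a two-finger parallel gripper is mounted at the origin on the work surface. World frame = base frame: x ahead of the robot, y to its left, z up, the work surface at z = 0. Lengths are in m, angles in rad, forces in N, time in s.
With the tool pointing down it reaches from about 0.425 to 1.025 m from the base axis. Payload 9.4 kg.
Tool frame: the origin (TCP) lies midway between the tips of the shut fingers; the grasp point (between the pads) lies 19 mm behind it; z points along the fingers, y is the line along which they close (so a half turn about z gives the same grasp; the last joint's range is limited). The gripper opens to 85 mm and grips with 20 to 120 N. Pads are 22 mm wide; open, the fingers measure 114 mm over their backs; the gripper's body (76 mm by 85 mm) begins 54 mm behind the grasp point. The pads swing forward as they close: fully open they stand 13 mm farther back than shut.
Start: joints at [1.268, 0.599, -0.003, 1.599, 0.002, 0.943, -0.08], TCP at [0.162, -0.707, 0.231] pointing down, gripper open.
Joint ranges: [-2.57, 2.57], [-0.35, 1.97], [-1.29, 1.29], [0.11, 2.56], [-1.05, 4.19], [0.11, 1.86], [-2.63, 2.63]. Speed limits (rad/s): [2.22, 2.22, 3.01, 3.01, 3.14, 3.14, 3.14].

## Interface

Orientations are given as a rotation vector (axis times angle).
In Python, from plant import get_state, capture, close_job, look_for, spot_point gives the robot as it stands.
- The arm moves only by the shell command python3 -m inch 'ROWS'. ROWS is a JSON object of lists of equal length, an entry for each row: "linear": the shift along the tool's x, y, z in m, a list of three; "roll": the turn about the tool's z in rad; "claw": the closure, from 0 (fully open) to 1 (shut). In form: {"linear": [[x, y, z], ...], "roll": [roll, ...], "claw": [claw, ...]}. A call has 1 to 5 rows; each row shifts and turns the commanded pose from where the row before left it, along the tool's axes as they then stand; what a row does not reach is not made up. A row lasts 1/12 s, in which the tool goes at most 41.7 mm and 7.16 degrees, less where a joint would pass 70% of its speed; a pose out of reach is approached as far as the arm can. A call is refused whole if a number of a shift passes 0.0417 or a number of a turn 0.125, either way. A call with a gripper value outside its range is refused whole. The fingers move at their own pace and stop on an object; the grip force is fixed at half the most. Time passes only in rows, so rows that do not move let the fingers close. It gives the time, the measured TCP pose, the force, the opening and the grip force at its end, in the units of the state.
- get_state(): the state, without advancing time (a new reading comes with each control period).
- capture(name): name is "scene" or "top"; returns a dict with "frame" (400x640x3 uint8, red, green, blue), "vertical_fov" (degrees; the focal length in pixels is half the picture's height over the tangent of half this angle, whatever the lens; pixels are square), "cx", "cy" (the principal point, pixels), "extrinsics" (4x4, takes a point from camera to world coordinates). Camera axes: x right, y up, looking along -z (the intrinsics and any distortion apply to the point x, -y, -z); pixel columns grow to the right and rows downward; lengths in m; the calibration is good to about 2 mm. A picture is of the moment at which its call begins. There is no depth.
- close_job(): hands the job in; it is judged then, once.
Trained networks look in a picture, given as the dict that the camera call returned (one of the last four; its "shot" number tells which), for a name from the list of things; names that differ only in an ending like _2 or _b are one class to them, and where a whole thing is asked for, a point or a joint stands for the part that bears it (a point fixed in the world has none). Each returns a list of dicts, best first, with "confidence" (0 to 1); they miss things now and then, are a little off and sometimes report something else, mostly with a low value. They report only what shows in the picture. A call takes as long as a camera call.
- look_for(picture, query): "box" ([left, top, right, bottom] in pixels, round what is visible of it).
- spot_point(picture, query): "xy" ([column, row] in pixels: a listed point, or the origin of a listed thing).
The state is a dict: "t": time; "q": joint angles; "qd": joint speeds; "joint_torque": joint torques, N m; "ee_pos": TCP position; "tool_rot": TCP orientation; "contact_force": force on the tool from outside, world axes, zero at the start; "moment": the same for the moment, N m; "grip_width": opening from 0.0 (shut) to 1.0 (fully open); "finger_force": force on a finger pad.
Only numpy, scipy, OpenCV 4.12 (cv2) and the standard library are available. Lean on these libraries where they do the work, as an engineer would, in place of code of your own. Each camera call takes 0.05 s, during which the arm holds its last target. There are 200 camera calls.

## Task

Take the top filling chute off the pile by its upright black grip, leaving the chute underneath where it is, and carry it over the row of jars to the tin standing on the kitchen scale. Finish while still holding it level in the gripper, centred over the tin with its outlet's long side along the tin's long side and about 15 mm above the tin's rim, so that it touches neither tin nor scale and the scale can weigh true. Do not let the chute bump anything on the way, and leave the tin, the jars and the other things undisturbed.

Things in the scene. Friction and masses are not known exactly. Their poses are not given: they have to be found in the camera images.
- chute_top: Upper of two identical nested rectangular steel filling chutes (funnels), about 0.24 kg. Origin: centre of the outlet's lower edge; z up, x along the outlet's long side. Outlet outside 70 x 50 mm (x, y); walls flare to 136 x 116 mm outside at z = 60. Rests with its flange on the lower chute's corner studs, 15 mm above it, with 5 mm sideways play: lift straight up.
- chute_top_mouth (a point): Centre of the upper chute's mouth, on the flange's top face, 63 mm above its origin, axes parallel to the chute's. The flange is 166 x 146 mm (x, y), 3 mm thick, with a 10 mm square, 12 mm high stacking stud on each corner.
- chute_top_grip (a point): Point to grip the upper chute: at (-98, 0, 95) mm in its frame, axes parallel. The grip is an upright black plastic block on the chute's -x end, 14 mm thick (x), 30 mm wide (y), from z = 63 (flange) to 113 mm. At the start it is on the side towards the robot, within 0.6 rad of the world's -x.
- chute_lower: The lower of the two chutes, of the same shape and size, turned half round so that its own grip stands at the far end of the pile, away from the robot, its top at about 133 mm above the table. Stands loose on the board. Origin at the centre of its outlet's lower edge, z up. Stays in place.
- board: Fixed slatted wooden board under the pile, 195 x 180 mm, top 20 mm above the table, origin at the centre of its underside. It and the scale swap sides of the table from start to start.
- scale: Fixed low white kitchen scale, 205 x 170 mm (x, y), with a square steel platform 150 x 150 mm whose top is 38 mm above the table; black display on the -x side towards the robot. Origin under the platform's middle (within 5 mm), at table height. Its platform does not yield.
- tin: Open rectangular aluminium tin, loose on the scale, outside 106 x 86 mm (x, y), 80 mm high, walls 3 mm (mouth 100 x 80 mm), 0.18 kg. Origin at the centre of its underside, z up, x along its long side.
- tin_rim (a point): Centre of the tin's mouth at the height of its rim, 80 mm above the tin's underside (118 mm above the table); axes parallel to the tin's.
- carrier: Fixed low open wooden carrier, 290 x 94 mm (x, y), 40 mm high, standing between the pile and the scale, long side roughly along x; origin at the centre of its underside. Holds the row of three jars.
- jar0: A closed clear-glass packing jar with a white plastic screw lid, 68 mm in diameter, 112 mm high, origin at the centre of its underside, z up; in the carrier, nearest the robot; its lid is about 119 mm above the table.
- jar1: A closed clear-glass packing jar with a white plastic screw lid, 68 mm in diameter, 112 mm high, origin at the centre of its underside, z up; in the middle of the carrier.
- jar2: A closed clear-glass packing jar with a white plastic screw lid, 68 mm in diameter, 112 mm high, origin at the centre of its underside, z up; in the carrier, farthest from the robot.
- jar_left: A closed clear-glass packing jar with a white plastic screw lid, 68 mm in diameter, 112 mm high, origin at the centre of its underside, z up; stands alone on the table at the robot's left. A bystander.
- jar_right: A closed clear-glass packing jar with a white plastic screw lid, 68 mm in diameter, 112 mm high, origin at the centre of its underside, z up; stands alone on the table at the robot's right. A bystander.
- tape: Cardboard tape ring lying flat, 90 mm in diameter, 24 mm high, beyond the carrier; origin at the centre of its underside. A bystander.
- bowl: White ceramic bowl, 130 mm in diameter, 50 mm high, beyond the work area; origin at the centre of its underside. A bystander.
- spoon: Wooden spoon lying flat beyond the carrier. A bystander.

How it is judged:
On the way, in this order (a step that is already met when the one before it is completed fails the run):
1. the top chute is lifted clear of the lower one, in the fingers (z of chute_top in the frame of chute_lower above 0.09 m and contact force between chute_top and the fingers above 1 N and contact force between chute_top and chute_lower below 0.1 N), for 0.1 s.
2. it passes over the row of jars in the carrier (y of chute_top in the frame of carrier between -0.08 and 0.08 m and x of chute_top in the frame of carrier between -0.2 and 0.2 m and height (world z) of chute_top above 0.115 m), for 0.03 s.
At the end, for the whole second after the job is handed in: Top chute held still in the fingers, touching nothing else, level within 0.1 rad, outlet centre within 10 mm of the tin mouth's and 4 to 28 mm above its rim, long sides aligned within 0.12 rad (either way round); tin moved under 10 mm, lower chute and bystanders under 30 mm (horizontal distance between chute_top and tin_rim below 0.01 m and z of chute_top in the frame of tin_rim between 0.004 and 0.028 m and angle between the x axis of chute_top and the x axis of tin, either way round below 0.12 rad and angle between each of chute_top, chute_lower's own z axis and vertical below 0.1 rad and linear speed of chute_top below 0.02 m/s and angular speed of chute_top below 0.1 rad/s and contact force between chute_top and the fingers above 1 N and contact force between chute_top and tin below 0.05 N and contact force between chute_top and scale below 0.05 N and contact force between chute_top and chute_lower below 0.05 N and contact force between chute_top and board below 0.05 N and contact force between chute_top and carrier below 0.05 N and contact force between chute_top and jar0 below 0.05 N and contact force between chute_top and jar1 below 0.05 N and contact force between chute_top and jar2 below 0.05 N and contact force between chute_top and jar_left below 0.05 N and contact force between chute_top and jar_right below 0.05 N and contact force between chute_top and tape below 0.05 N and contact force between chute_top and bowl below 0.05 N and contact force between chute_top and spoon below 0.05 N and contact force between each of tin, scale and the fingers below 0.05 N and contact force between each of tin, scale and the arm below 0.05 N and distance of tin from where it was at the start of the episode below 0.01 m and angle between tin's own z axis and vertical below 0.05 rad and linear speed of tin below 0.01 m/s and distance of each of chute_lower, jar0, jar1, jar2, jar_left, jar_right, tape, bowl, spoon from where it was at the start of the episode below 0.03 m); the arm keeps its last pose, push and grip.
It fails at once if the chute bumps the tin, the scale, a jar, the carrier or a bystander (contact force between chute_top and tin above 0.5 N or contact force between chute_top and scale above 0.5 N or contact force between chute_top and carrier above 0.5 N or contact force between chute_top and jar0 above 0.5 N or contact force between chute_top and jar1 above 0.5 N or contact force between chute_top and jar2 above 0.5 N or contact force between chute_top and jar_left above 0.5 N or contact force between chute_top and jar_right above 0.5 N or contact force between chute_top and tape above 0.5 N or contact force between chute_top and bowl above 0.5 N or contact force between chute_top and spoon above 0.5 N).
It fails at once if the tin is shifted by more than 10 mm or tipped (distance of tin from where it was at the start of the episode above 0.01 m or angle between tin's own z axis and vertical above 0.1 rad).
It fails at once if the lower chute is lifted, shifted by more than 30 mm or tipped (distance of chute_lower from where it was at the start of the episode above 0.03 m or angle between chute_lower's own z axis and vertical above 0.2 rad).
It fails at once if a jar or bystander is shifted by more than 30 mm or knocked over (distance of any of jar0, jar1, jar2, jar_left, jar_right, tape, bowl, spoon from where it was at the start of the episode above 0.03 m or angle between any of jar0, jar1, jar2, jar_left, jar_right's own z axis and vertical above 0.3 rad).
It also fails if it takes over 45 s, if anything falls off the work surface, if the arm or the gripper's body presses on something with over 40 N, if the wrist force passes 120 N, or if a joint passes its speed limit or range.

## Working session

There is one attempt and no reset: what is moved stays moved. The work goes in short steps, Python scripts to look and compute and a shell command to move; the robot and the scene stay as the last step left them, time stands still between calls to the robot, and variables do not carry over. Pictures are saved under pics/ and viewed, at most 10 in all, crops included, and the job is handed in when it is done.

```bash
mkdir -p pics; ls; cat > h.py <<'E'
import numpy as np, cv2
from plant import *
from scipy.spatial.transform import Rotation as R
def ray(p,xy):
    h=p["frame"].shape[0]; f=h/2/np.tan(np.radians(p["vertical_fov"])/2)
    T=np.array(p["extrinsics"]); d=np.array([(xy[0]-p["cx"])/f,-(xy[1]-p["cy"])/f,-1.])
    return T[:3,3],T[:3,:3]@d
def onz(p,xy,z):
    o,d=ray(p,xy); return o+d*(z-o[2])/d[2]
def proj(p,X):
    h=p["frame"].shape[0]; f=h/2/np.tan(np.radians(p["vertical_fov"])/2)
    T=np.array(p["extrinsics"]); c=T[:3,:3].T@(np.array(X)-T[:3,3])
    return np.array([p["cx"]+f*c[0]/-c[2],p["cy"]-f*c[1]/-c[2]])
E
python3 - <<'E'
from h import *
s=get_state(); print({k:np.round(v,3) for k,v in s.items()})
Z=dict(chute_top=.04+.0,chute_top_mouth=.113-.0,chute_top_grip=.145-.0,tin=.038,tin_rim=.118,carrier=0,scale=0,board=0,jar0=.007,jar1=.007,jar2=.007,jar_left=0,jar_right=0,tape=0,bowl=0,chute_lower=.02)
for n in("top","scene"):
    p=capture(n); cv2.imwrite(f"pics/{n}0.png",p["frame"][...,::-1])
    print(n,{k:v for k,v in p.items() if k not in("frame",)})
    for k,z in Z.items():
        r=spot_point(p,k)[:2]
        print(k,[(np.round(a["xy"],1),round(a["confidence"],2),np.round(onz(p,a["xy"],z)[:2],3)) for a in r])
E
```

```text
pics
{'t': np.float64(0.0), 'q': array([ 1.268,  0.6  , -0.003,  1.6  ,  0.002,  0.943, -0.08 ]), 'qd': array([ 0.   , -0.001, -0.   ,  0.   ,  0.001,  0.001, -0.002]), 'joint_torque': array([ 0.0000e+00, -7.7645e+01,  1.5650e+00, -2.5801e+01,  1.2000e-02,
        9.0000e-03,  0.0000e+00]), 'ee_pos': array([ 0.162, -0.706,  0.23 ]), 'tool_rot': array([-3.12 , -0.354,  0.   ]), 'contact_force': array([-0.438, -0.289, -0.179]), 'moment': array([-0.022, -0.003,  0.025]), 'finger_force': np.float64(0.0), 'grip_width': np.float64(0.999)}
top {'vertical_fov': 45.74157826426751, 'cx': 306.42158182139127, 'cy': 200.02335305481313, 'extrinsics': array([[-0.02459731,  0.99683499, -0.07559746,  0.5031658 ],
       [-0.99966277, -0.02515578, -0.00644391, -0.01724372],
       [-0.00832522,  0.07541346,  0.9971176 ,  1.50770597],
       [ 0.        ,  0.        ,  0.        ,  1.        ]]), 'shot': 1}
chute_top [(array([211.8, 234.7]), 0.74, array([0.514, 0.287])), (array([135.7, 212. ]), 0.55, array([0.591, 0.524]))]
chute_top_mouth [(array([203.3, 235.3]), 0.83, array([0.513, 0.297]))]
chute_to
[... 2439 characters left out ...]
.6]), 0.67, array([ 0.608, -0.006]))]
jar1 [(array([335.2, 187.3]), 0.88, array([0.443, 0.01 ])), (array([316.5, 221.6]), 0.67, array([ 0.608, -0.006]))]
jar2 [(array([335.2, 187.3]), 0.88, array([0.443, 0.01 ])), (array([316.5, 221.6]), 0.67, array([ 0.608, -0.006]))]
jar_left [(array([476.7, 262.6]), 0.65, array([0.582, 0.542]))]
jar_right [(array([183.5, 176. ]), 0.8, array([ 0.576, -0.56 ]))]
tape [(array([295.8, 266. ]), 0.75, array([ 0.788, -0.015])), (array([323.6, 206. ]), 0.68, array([ 0.533, -0.005]))]
bowl [(array([360.1, 281.1]), 0.85, array([0.77 , 0.198]))]
chute_lower [(array([407.2, 221.8]), 0.76, array([0.514, 0.294])), (array([246.8, 178.5]), 0.48, array([ 0.521, -0.314]))]
```

```bash
python3 - <<'E'
import cv2
a=cv2.imread('pics/top0.png')[100:300,110:510]; cv2.imwrite('pics/top0c.png',cv2.resize(a,(800,400),interpolation=2))
a=cv2.imread('pics/scene0.png')[110:300,140:520]; cv2.imwrite('pics/scene0c.png',cv2.resize(a,(800,400),interpolation=2))
E
```

```text
(no output)
```

View pics/top0c.png

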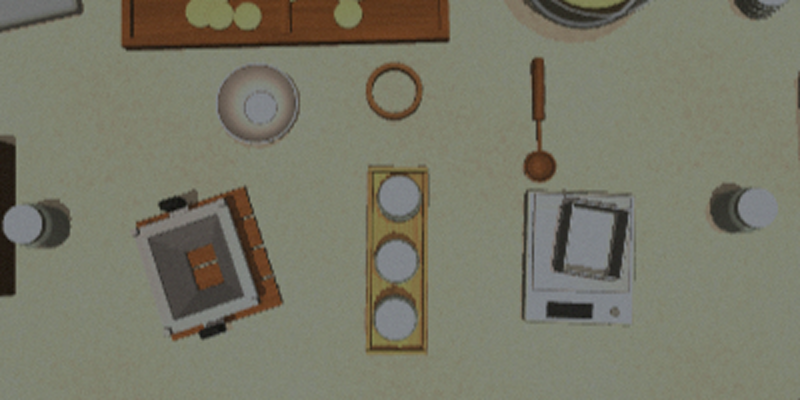

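View pics/scene0c.png

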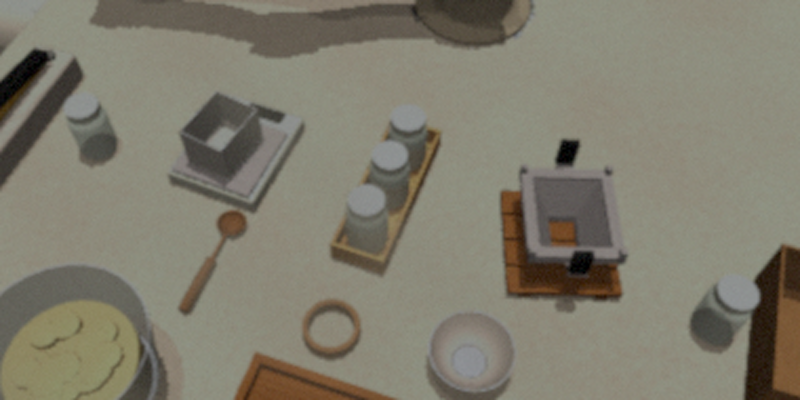

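```bash
cat >> h.py <<'E'
from scipy.optimize import minimize
def rect(lx,ly,z): return [(np.array([a*lx/2,b*ly/2,z]),np.array([c*lx/2,d*ly/2,z])) for a,b,c,d in((-1,-1,1,-1),(1,-1,1,1),(1,1,-1,1),(-1,1,-1,-1))]
def segs(name):
    if name=="tin": return rect(.106,.086,.08)+rect(.1,.08,.08)
    return rect(.166,.146,.063)+rect(.13,.11,.063)
def pts(S): return np.concatenate([a+(b-a)*np.linspace(.08,.92,25)[:,None] for a,b in S])
def gmag(p,s=1.0):
    g=cv2.GaussianBlur(cv2.cvtColor(p["frame"],cv2.COLOR_RGB2GRAY).astype(np.float32),(0,0),s)
    return np.hypot(cv2.Sobel(g,5,1,0),cv2.Sobel(g,5,0,1))
def score(v,P,z,ps,gs):
    W=P@R.from_euler('z',v[2]).as_matrix().T+[v[0],v[1],z]; t=0
    for p,g in zip(ps,gs):
        c=np.array([proj(p,w) for w in W],np.float32)
        t+=cv2.remap(g,c[:,0][None],c[:,1][None],cv2.INTER_LINEAR).mean()/g.std()
    return -t
def fit(name,v0,z,ps):
    P=pts(segs(name)); gs=[gmag(p) for p in ps]; best=None
    rng=np.random.default_rng(0)
    for i in range(14):
        s=np.array(v0)+(rng.normal(size=3)*[.008,.008,.07] if i else 0)
        r=minimize(score,s,(P,z,ps,gs),method="Nelder-Mead",options=dict(initial_simplex=s+np.vstack([np.zeros(3),np.diag([.006,.006,.06])]),xatol=1e-4,fatol=1e-3,maxiter=120))
        if best is None or r.fun<best.fun: best=r
    return best.x,best.fun
def draw(p,name,v,z,im,col=(0,0,255)):
    for a,b in segs(name):
        q=[proj(p,R.from_euler('z',v[2]).apply(x)+[v[0],v[1],z]) for x in(a,b)]
        cv2.line(im,*[tuple(int(round(k*16)) for k in x) for x in q],col,1,cv2.LINE_AA,4)
E
python3 - <<'E'
from h import *
import pickle
ps=[capture("top"),capture("scene")]
pickle.dump(ps,open('p0.pkl','wb'))
out=[p["frame"][...,::-1].copy() for p in ps]
for n,v0,z in(("chute",[.517,.29,.3],.035),("tin",[.537,-.303,-.11],.038)):
    for q in ([ps[0]],[ps[1]],ps): v,f=fit(n,v0,z,q); print(n,np.round(v,4),round(f,2))
    for p,im in zip(ps,out): draw(p,n,v,z,im)
ims=[]
for im,r in zip(out,((200,270,170,440),(140,260,190,460))):
    ims.append(cv2.resize(im[r[0]:r[1],r[2]:r[3]],(800,int(800*(r[1]-r[0])/(r[3]-r[2]))),interpolation=2))
im=np.vstack(ims); print(im.shape); cv2.imwrite('pics/fit.png',im[:600])
E
```

```text
chute [0.5191 0.2887 0.3093] -3.62
chute [0.5164 0.2915 0.2996] -2.35
chute [0.5185 0.2895 0.3174] -5.76
tin [ 0.536  -0.301  -0.1784] -3.98
tin [ 0.5458 -0.299  -0.1705] -2.68
tin [ 0.5443 -0.3022 -0.1738] -6.25
(562, 800, 3)
```

View pics/fit.png

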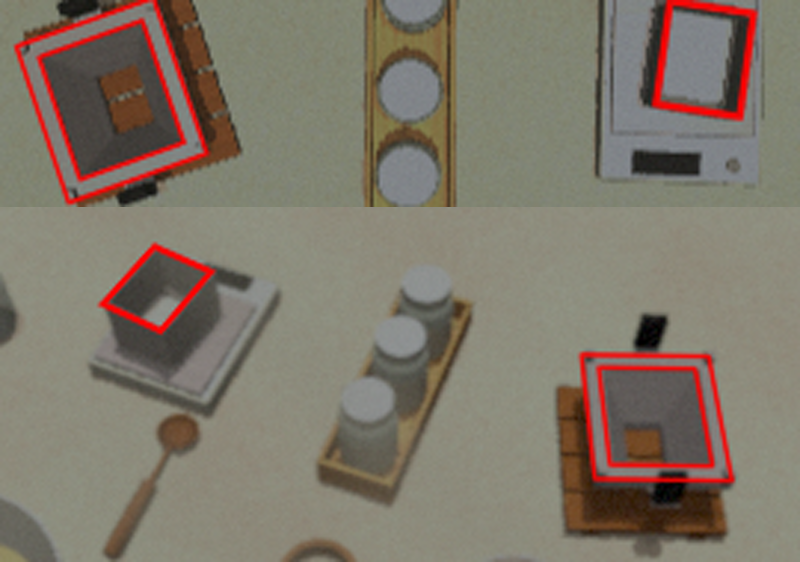

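The overlays (top and scene views) match the chute flange and the tin rim. Pile: (0.5185, 0.2895), yaw 0.31. Tin: about (0.54, -0.302), yaw -0.175. I'll now swing the arm round towards the pile.

```bash
for i in 1 ; do python3 -m inch '{"linear":[[0.04,-0.008,0],[0.04,-0.008,0],[0.04,-0.008,0],[0.04,-0.008,0],[0.04,-0.008,0]],"roll":[-0.06,-0.06,-0.06,-0.06,-0.06],"claw":[0,0,0,0,0]}'; done
python3 -m inch '{"linear":[[0.04,-0.008,0],[0.04,-0.008,0],[0.04,-0.008,0],[0.04,-0.008,0],[0.04,-0.008,0]],"roll":[-0.065,-0.065,-0.065,-0.065,-0.065],"claw":[0,0,0,0,0]}'
python3 -m inch '{"linear":[[0.04,-0.008,0],[0.04,-0.008,0],[0.04,-0.008,0],[0.04,-0.008,0],[0.04,-0.008,0]],"roll":[-0.065,-0.065,-0.065,-0.065,-0.065],"claw":[0,0,0,0,0]}'
cat >> h.py <<'E'
def goto(x,y,z,toolx):
    s=get_state(); M=R.from_rotvec(s["tool_rot"]).as_matrix(); e=np.array([x,y,z])-s["ee_pos"]
    a=np.arctan2(M[1,0],M[0,0]); w=(toolx-a+np.pi)%(2*np.pi)-np.pi
    print("t",round(float(s["t"]),2),"pos",np.round(s["ee_pos"],4),"toolx",round(a,4),"tilt",np.round(M[:2,2],4),"shift in tool",np.round(M.T@e,4),"roll",round(-w,4),"q",np.round(s["q"],2),"f",np.round(s["contact_force"],1),"grip",round(float(s["finger_force"]),1),round(float(s["grip_width"]),3))
E
python3 -c "
from h import *
goto(.425,.26,.23,1.881)"
```

```text
t: 2.22
ee_pos: [0.338, -0.6007, 0.2313]
tool_rot: [3.032, 0.821, 0.0]
contact_force: [1.6, 0.1, -0.1]
grip_width: 1.0
finger_force: 0.0
t: 2.63
ee_pos: [0.4713, -0.4471, 0.2314]
tool_rot: [2.859, 1.301, 0.001]
contact_force: [1.1, 0.4, -0.4]
grip_width: 1.003
finger_force: 0.0
t: 3.05
ee_pos: [0.5485, -0.2591, 0.2314]
tool_rot: [2.611, 1.746, 0.001]
contact_force: [0.3, -1.4, -0.6]
grip_width: 1.0
finger_force: 0.0
t 3.05 pos [ 0.5485 -0.2591  0.2314] toolx 1.179 tilt [ 0.0008 -0.0002] shift in tool [ 0.4326 -0.3123  0.0012] roll -0.702 q [ 0.55  0.47 -0.29  1.87  0.18  0.83 -0.22] f [ 0.3 -1.4 -0.6] grip 0.0 1.0
```

```bash
python3 -m inch '{"linear":[[0.031,-0.022,0],[0.032,-0.021,0],[0.033,-0.019,0],[0.034,-0.017,0],[0.035,-0.016,0]],"roll":[-0.05,-0.05,-0.05,-0.05,-0.05],"claw":[0,0,0,0,0]}' >/dev/null
python3 -m inch '{"linear":[[0.035,-0.014,0],[0.036,-0.012,0],[0.037,-0.010,0],[0.037,-0.0085,0],[0.037,-0.0065,0]],"roll":[-0.05,-0.05,-0.05,-0.05,-0.05],"claw":[0,0,0,0,0]}' >/dev/null
python3 -m inch '{"linear":[[0.038,-0.005,0],[0.038,-0.003,0],[0.030,-0.001,0],[0.020,0,0],[0,0,0]],"roll":[-0.05,-0.05,-0.05,-0.05,0],"claw":[0,0,0,0,0]}'
python3 - <<'E'
from h import *
goto(.425,.26,.19,1.881)
for n in("top","scene"):
    p=capture(n); cv2.imwrite(f"pics/{n}1.png",p["frame"][...,::-1])
    a=spot_point(p,"chute_top_grip")[0]; print(a["confidence"],a["xy"],onz(p,a["xy"],.13))
    print(proj(p,[.425,.26,.13]))
    b=[x for x in look_for(p,"chute_top_grip")[:2]]; print(b)
E
```

```text
t: 4.3
ee_pos: [0.4305, 0.2374, 0.2318]
tool_rot: [-1.847, -2.54, -0.005]
contact_force: [-0.1, 0.5, 0.6]
grip_width: 0.997
finger_force: 0.0
t 4.3 pos [0.4305 0.2374 0.2318] toolx 1.8845 tilt [0.0008 0.003 ] shift in tool [0.0231 0.0017 0.0419] roll 0.0035 q [-0.18  0.37 -0.57  2.1   0.29  0.75 -0.62] f [-0.1  0.5  0.6] grip 0.0 0.997
0.58 [216.1, 266.2] [0.42258017 0.2571672  0.13      ]
[215.11231836 265.3798891 ]
[{'box': [178.1, 199.9, 240.3, 260.3], 'confidence': 0.92}]
0.9 [408.8, 179.9] [0.42279051 0.25932797 0.13      ]
[408.86701342 180.43892205]
[{'box': [387.4, 176.9, 439.6, 232.7], 'confidence': 0.8}]
```

```bash
python3 -m inch '{"linear":[[0.0225,0.001,0],[0,0,0.03],[0,0,0.03],[0,0,0],[0,0,0]],"roll":[0.003,0,0,0,0],"claw":[0,0,0,0,0]}' >/dev/null
python3 - <<'E'
from h import *
goto(.4245,.2595,.111,1.881)
ims=[]
for n,c in(("top",(216,262)),("scene",(409,185))):
    p=capture(n); x,y=c; ims.append(cv2.resize(p["frame"][y-40:y+40,x-50:x+50,::-1],(400,320),interpolation=2))
cv2.imwrite("pics/near.png",np.hstack(ims))
E
```

```text
t 5.02 pos [0.4255 0.2531 0.1706] toolx 1.8719 tilt [-0.0028 -0.002 ] shift in tool [0.0064 0.0012 0.0596] roll -0.0091 q [-0.28  0.46 -0.51  2.15  0.38  0.62 -0.76] f [-0.1 -1.   0.5] grip 0.0 0.997
```

View pics/near.png

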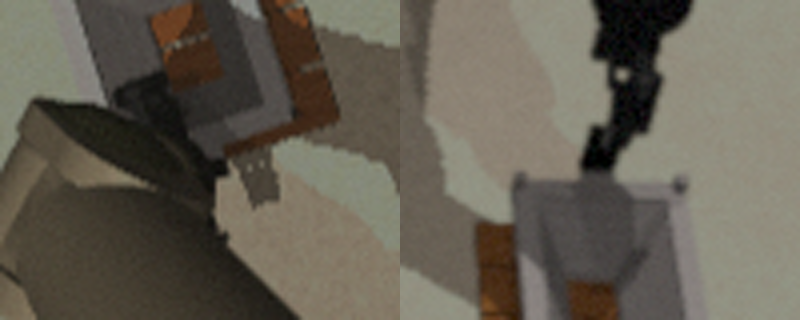

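The arm hides the grip from above. In the scene view the gripper sits right behind it at crop (600,150), in line. I'll correct the remaining 6 mm, descend and close.

```bash
python3 -m inch '{"linear":[[0.0065,0.001,0],[0,0,0.025],[0,0,0.025],[0,0,0.01],[0,0,0]],"roll":[-0.009,0,0,0,0],"claw":[0,0,0,0,0]}'
python3 -c "
from h import *
goto(.4245,.2595,.111,1.881)"
```

```text
t: 5.53
ee_pos: [0.4245, 0.2607, 0.1104]
tool_rot: [-1.85, -2.539, 0.003]
contact_force: [0.1, 0.9, -0.8]
grip_width: 1.001
finger_force: 0.0
t 5.53 pos [0.4245 0.2607 0.1104] toolx 1.8822 tilt [-0.0016 -0.0012] shift in tool [-0.0011 -0.0003 -0.0006] roll 0.0012 q [-0.36  0.55 -0.43  2.2   0.49  0.48 -0.86] f [ 0.1  0.9 -0.8] grip 0.0 1.001
```

```bash
python3 -m inch '{"linear":[[0,0,0],[0,0,0],[0,0,0],[0,0,0],[0,0,0]],"roll":[0,0,0,0,0],"claw":[0.5,0.6,0.7,0.75,0.8]}'
python3 -m inch '{"linear":[[0,0,0],[0,0,0],[0,0,0],[0,0,0],[0,0,0]],"roll":[0,0,0,0,0],"claw":[0.85,0.9,1,1,1]}'
python3 -m inch '{"linear":[[0,0,0],[0,0,0],[0,0,0],[0,0,0],[0,0,0]],"roll":[0,0,0,0,0],"claw":[1,1,1,1,1]}'
```

```text
t: 5.95
ee_pos: [0.4252, 0.2609, 0.112]
tool_rot: [1.851, 2.538, 0.002]
contact_force: [-0.6, -0.1, -0.3]
grip_width: 0.298
finger_force: 0.0
t: 6.37
ee_pos: [0.425, 0.2607, 0.1117]
tool_rot: [1.851, 2.538, 0.0]
contact_force: [-1.7, -1.2, 6.1]
grip_width: 0.158
finger_force: 58.3
t: 6.78
ee_pos: [0.425, 0.2607, 0.1117]
tool_rot: [1.851, 2.538, 0.0]
contact_force: [-1.9, -1.8, 6.4]
grip_width: 0.159
finger_force: 58.3
```

```bash
python3 -m inch '{"linear":[[0,0,-0.005],[0,0,-0.008],[0,0,-0.01],[0,0,-0.01],[0,0,-0.01]],"roll":[0,0,0,0,0],"claw":[1,1,1,1,1]}'
python3 -m inch '{"linear":[[0,0,-0.015],[0,0,-0.02],[0,0,-0.02],[0,0,-0.02],[0,0,-0.015]],"roll":[0,0,0,0,0],"claw":[1,1,1,1,1]}'
python3 -m inch '{"linear":[[0,0,-0.012],[0,0,-0.005],[0,0,0],[0,0,0],[0,0,0]],"roll":[0,0,0,0,0],"claw":[1,1,1,1,1]}'
python3 - <<'E'
from h import *
goto(.4435,-.285,.25,1.396)
ims=[]
for n,c in(("top",(206,235)),("scene",(409,175))):
    p=capture(n); x,y=c; ims.append(cv2.resize(p["frame"][y-65:y+65,x-65:x+65,::-1],(400,400),interpolation=2))
cv2.imwrite("pics/lift.png",np.hstack(ims))
E
```

```text
t: 7.2
ee_pos: [0.4249, 0.2608, 0.1555]
tool_rot: [-1.851, -2.539, -0.0]
contact_force: [-0.8, -0.6, -2.5]
grip_width: 0.152
finger_force: 58.6
t: 7.62
ee_pos: [0.4249, 0.2609, 0.2467]
tool_rot: [1.85, 2.538, 0.002]
contact_force: [-0.2, -0.0, -2.4]
grip_width: 0.157
finger_force: 58.6
t: 8.03
ee_pos: [0.4245, 0.2603, 0.2607]
tool_rot: [-1.85, -2.538, 0.002]
contact_force: [-0.7, 0.5, -3.4]
grip_width: 0.161
finger_force: 58.6
t 8.03 pos [0.4245 0.2603 0.2607] toolx 1.8818 tilt [-0.001  -0.0007] shift in tool [-0.525  -0.1488  0.011 ] roll 0.4858 q [-0.2   0.34 -0.6   2.05  0.26  0.82 -0.64] f [-0.7  0.5 -3.4] grip 58.6 0.161
```

View pics/lift.png

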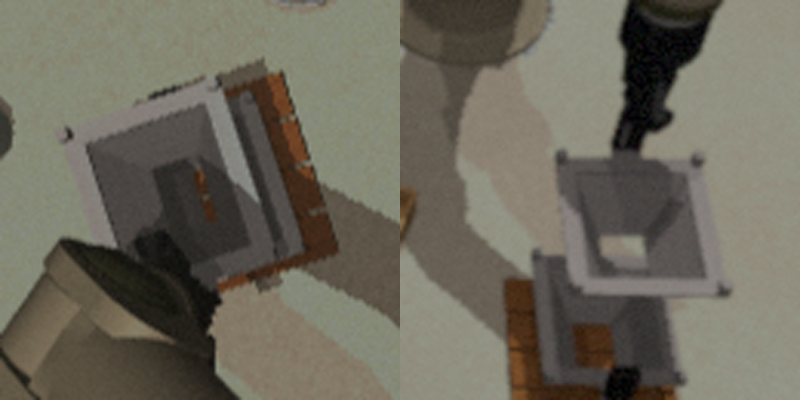

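Chute is lifted cleanly and level, and the lower one still stands on the board. Now carry it over the jars.

```bash
python3 -m inch '{"linear":[[-0.010,-0.001,0],[-0.018,-0.002,0],[-0.025,-0.002,0],[-0.027,-0.001,0],[-0.027,0,0]],"roll":[0.01,0.02,0.024,0.024,0.024],"claw":[1,1,1,1,1]}' 
python3 -m inch '{"linear":[[-0.027,0,0],[-0.027,0.001,0],[-0.027,0.002,0],[-0.027,0.002,0],[-0.027,0.003,0]],"roll":[0.024,0.024,0.024,0.024,0.024],"claw":[1,1,1,1,1]}' 
python3 -c "
from h import *
goto(.4435,-.285,.25,1.396)"
```

```text
t: 8.55
ee_pos: [0.4474, 0.1542, 0.2608]
tool_rot: [-1.978, -2.44, 0.002]
contact_force: [0.4, 0.0, -2.2]
grip_width: 0.16
finger_force: 58.5
t: 8.97
ee_pos: [0.4768, 0.0218, 0.2609]
tool_rot: [-2.122, -2.316, 0.001]
contact_force: [0.3, -0.5, -3.3]
grip_width: 0.158
finger_force: 58.6
t 8.97 pos [0.4768 0.0218 0.2609] toolx 1.6579 tilt [-0.0009 -0.0003] shift in tool [-0.3027 -0.0599  0.011 ] roll 0.2619 q [ 0.22  0.3  -0.49  2.09  0.19  0.79 -0.3 ] f [ 0.3 -0.5 -3.3] grip 58.6 0.158
```

```bash
python3 -m inch '{"linear":[[-0.027,-0.005,0],[-0.027,-0.005,0],[-0.027,-0.004,0],[-0.027,-0.004,0],[-0.027,-0.003,0]],"roll":[0.022,0.022,0.022,0.022,0.022],"claw":[1,1,1,1,1]}' 
python3 -m inch '{"linear":[[-0.027,-0.002,0],[-0.027,-0.002,0],[-0.027,-0.001,0],[-0.025,-0.001,0],[-0.02,0,0]],"roll":[0.022,0.022,0.022,0.022,0.022],"claw":[1,1,1,1,1]}' 
python3 -m inch '{"linear":[[-0.014,0,0],[-0.008,0,0],[0,0,0],[0,0,0],[0,0,0]],"roll":[0.015,0,0,0,0],"claw":[1,1,1,1,1]}' 
python3 - <<'E'
from h import *
goto(.4435,-.285,.21,1.396)
s=get_state(); zc=s["ee_pos"][2]-.111+.035
ps=[capture("top"),capture("scene")]; out=[p["frame"][...,::-1].copy() for p in ps]
for n,v0,z in(("chute",[.54,-.3,-.17],zc),("tin",[.54,-.302,-.175],.038)):
    for q in ([ps[0]],[ps[1]],ps): v,f=fit(n,v0,z,q); print(n,np.round(v,4),round(f,2))
ims=[cv2.resize(o[y-60:y+60,x-60:x+60],(400,400),interpolation=2) for o,(x,y) in zip(out,((405,220),(245,165)))]
cv2.imwrite("pics/over.png",np.hstack(ims))
E
```

```text
t: 9.38
ee_pos: [0.4613, -0.1139, 0.2609]
tool_rot: [-2.246, -2.196, 0.001]
contact_force: [0.5, 0.1, -2.9]
grip_width: 0.158
finger_force: 58.6
t: 9.8
ee_pos: [0.447, -0.24, 0.2607]
tool_rot: [-2.365, -2.067, 0.002]
contact_force: [-1.0, 0.4, -2.7]
grip_width: 0.159
finger_force: 58.6
t: 10.22
ee_pos: [0.4456, -0.2578, 0.2612]
tool_rot: [-2.375, -2.055, -0.0]
contact_force: [0.4, 0.3, -2.5]
grip_width: 0.156
finger_force: 58.6
t 10.22 pos [ 0.4456 -0.2578  0.2612] toolx 1.4268 tilt [-0.0002  0.0007] shift in tool [-0.0272  0.0018  0.0512] roll 0.0308 q [ 0.68  0.33 -0.34  2.03  0.15  0.81  0.11] f [ 0.4  0.3 -2.5] grip 58.6 0.156
chute [ 0.5423 -0.2619 -0.403 ] -1.49
chute [ 0.5232 -0.2668 -0.1521] -1.66
chute [ 0.5437 -0.273  -0.1489] -4.05
tin [ 0.5646 -0.3218 -0.147 ] -2.28
tin [ 0.5417 -0.2979 -0.1506] -1.66
tin [ 0.5672 -0.3036 -0.1023] -3.1
```

View pics/over.png

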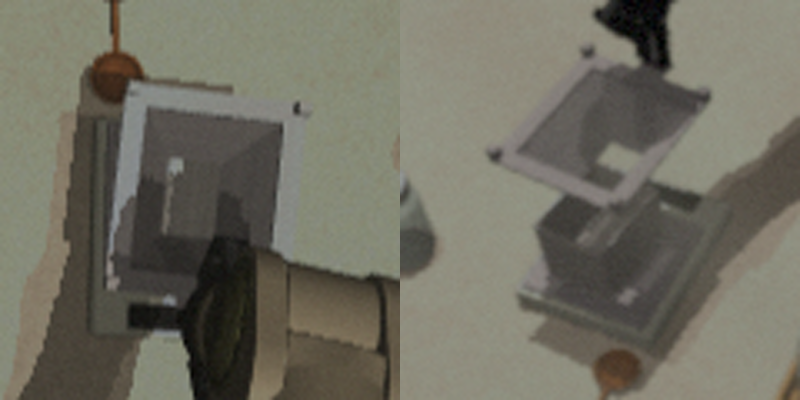

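```bash
python3 - <<'E'
from h import *
import pickle
ps=pickle.load(open('p0.pkl','rb'))
rows=[]
for v in((.536,-.301,-.175),(.545,-.301,-.175)):
    ims=[]
    for p,(x,y) in zip(ps,((405,222),(244,170))):
        K=10; im=cv2.resize(p["frame"][y-15:y+15,x-20:x+20,::-1],(400,300),interpolation=cv2.INTER_CUBIC)
        im=cv2.convertScaleAbs(im,alpha=1.4)
        S=rect(.106,.086,.08)
        for a,b in S:
            q=[(proj(p,R.from_euler('z',v[2]).apply(c)+[v[0],v[1],.038])-[x-20,y-15]+.5)*K for c in(a,b)]
            cv2.line(im,*[tuple(int(k) for k in c) for c in q],(0,0,255),1)
        ims.append(im)
    rows.append(np.hstack(ims))
cv2.imwrite("pics/tin.png",np.vstack(rows))
# robustness: outer-only with varied blur
import h
for name,S in(("outer",rect(.106,.086,.08)),("inner",rect(.1,.08,.08)),("outer+base",rect(.106,.086,.08)+rect(.106,.086,0))):
    h.segs=lambda n:S
    for q in ([ps[0]],[ps[1]]): print(name,np.round(fit("tin",[.54,-.302,-.17],.038,q)[0],4))
E
```

```text
outer [ 0.5415 -0.3022 -0.1863]
outer [ 0.5462 -0.2987 -0.1697]
inner [ 0.5363 -0.3011 -0.1734]
inner [ 0.5431 -0.2987 -0.193 ]
outer+base [ 0.5415 -0.301  -0.1945]
outer+base [ 0.5477 -0.2987 -0.1755]
```

View pics/tin.png

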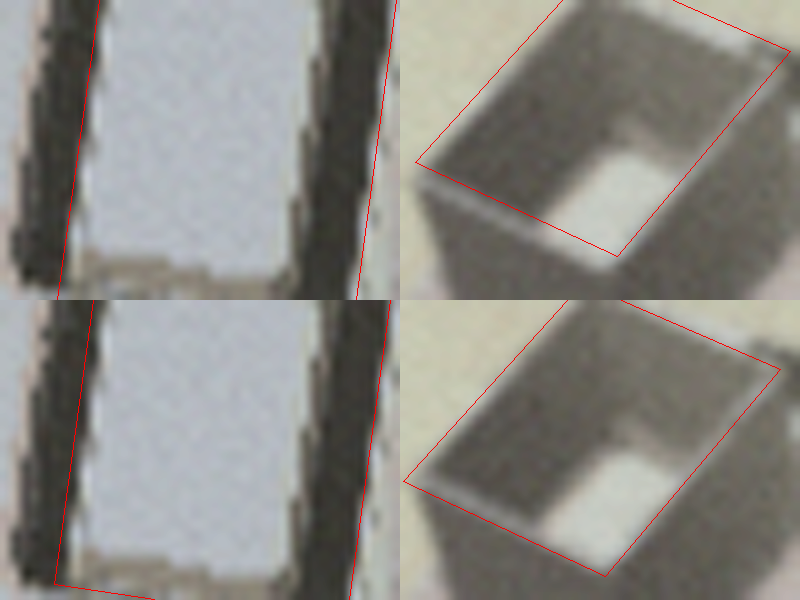

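```bash
python3 -m inch '{"linear":[[-0.008,0,0],[-0.010,0,0],[-0.007,0,0],[0,0,0],[0,0,0]],"roll":[0.011,0.012,0.011,0,0],"claw":[1,1,1,1,1]}' >/dev/null
python3 - <<'E'
from h import *
goto(.4475,-.2831,.2097,1.393)
E
```

```text
t 10.73 pos [ 0.4412 -0.2846  0.2611] toolx 1.3893 tilt [-0.0003  0.0001] shift in tool [0.0026 0.0059 0.0514] roll -0.0037 q [ 0.71  0.34 -0.32  2.01  0.15  0.82  0.12] f [-0.2  0.2 -1.5] grip 58.6 0.161
```

```bash
python3 -m inch '{"linear":[[0.0025,0.006,0],[0,0,0.008],[0,0,0.010],[0,0,0.010],[0,0,0.006]],"roll":[-0.004,0,0,0,0],"claw":[1,1,1,1,1]}' >/dev/null
python3 -m inch '{"linear":[[0,0,0.003],[0,0,0],[0,0,0],[0,0,0],[0,0,0]],"roll":[0,0,0,0,0],"claw":[1,1,1,1,1]}' >/dev/null
python3 - <<'E'
from h import *
goto(.4475,-.2831,.2097,1.393)
s=get_state(); zc=s["ee_pos"][2]-.0767
ps=[capture("top"),capture("scene")]
for q in ([ps[0]],[ps[1]],ps): v,f=fit("chute",[.544,-.3005,-.178],zc,q); print(np.round(v,4),round(f,2))
ims=[]
for p,(x,y) in zip(ps,((405,222),(244,160))):
    o=p["frame"][...,::-1].copy(); o=cv2.resize(o[y-40:y+40,x-40:x+40],(400,400),interpolation=2); ims.append(cv2.convertScaleAbs(o,alpha=1.5))
cv2.imwrite("pics/pre.png",np.hstack(ims))
E
```

```text
t 11.57 pos [ 0.4481 -0.2826  0.2247] toolx 1.3947 tilt [ 0.0006 -0.0004] shift in tool [-0.0006 -0.0005  0.015 ] roll 0.0017 q [ 0.69  0.39 -0.31  2.04  0.17  0.74  0.09] f [ 0.1 -0.  -3. ] grip 58.7 0.155
[ 0.5451 -0.301  -0.1854] -2.25
[ 0.5454 -0.2986 -0.1683] -1.79
[ 0.5451 -0.3006 -0.1824] -3.98
```

View pics/pre.png

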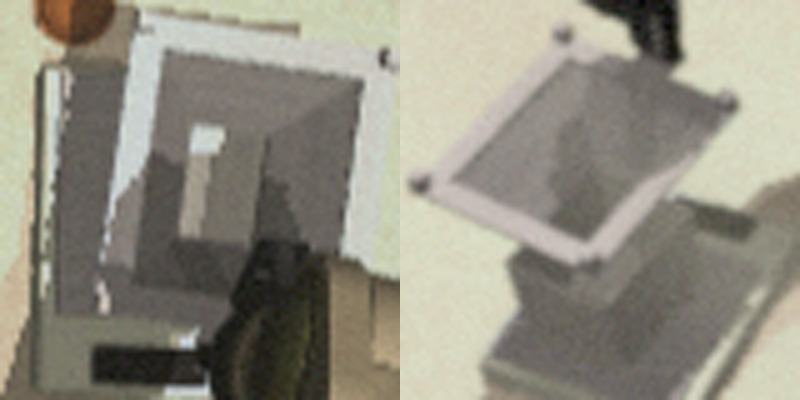

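```bash
python3 -m inch '{"linear":[[0,-0.0015,0.005],[0,0,0.005],[0,0,0.003],[0,0,0.001],[0,0,0]],"roll":[0,0,0,0,0],"claw":[1,1,1,1,1]}' >/dev/null
python3 -m inch '{"linear":[[0,0,0],[0,0,0],[0,0,0],[0,0,0],[0,0,0]],"roll":[0,0,0,0,0],"claw":[1,1,1,1,1]}' >/dev/null
python3 - <<'E'
from h import *
goto(.4475,-.2831,.2097,1.393)
s=get_state(); zc=s["ee_pos"][2]-.0767
ps=[capture("top"),capture("scene")]
for q in ([ps[0]],[ps[1]],ps): v,f=fit("chute",[.544,-.3005,-.178],zc,q); print(np.round(v,4),round(f,2))
ims=[]
for p,(x,y) in zip(ps,((405,222),(244,165))):
    o=p["frame"][...,::-1].copy(); o=cv2.resize(o[y-40:y+40,x-40:x+40],(400,400),interpolation=2); ims.append(cv2.convertScaleAbs(o,alpha=1.5))
cv2.imwrite("pics/end.png",np.hstack(ims))
E
```

```text
t 12.5 pos [ 0.4464 -0.2823  0.2104] toolx 1.3947 tilt [ 0.0001 -0.0001] shift in tool [-0.0006  0.0012  0.0007] roll 0.0017 q [ 0.68  0.41 -0.31  2.06  0.19  0.7   0.08] f [-0.9 -0.3 -3.2] grip 58.6 0.154
[ 0.5436 -0.3006 -0.1856] -2.22
[ 0.5433 -0.298  -0.1771] -1.82
[ 0.5435 -0.3002 -0.1815] -3.97
```

View pics/end.png

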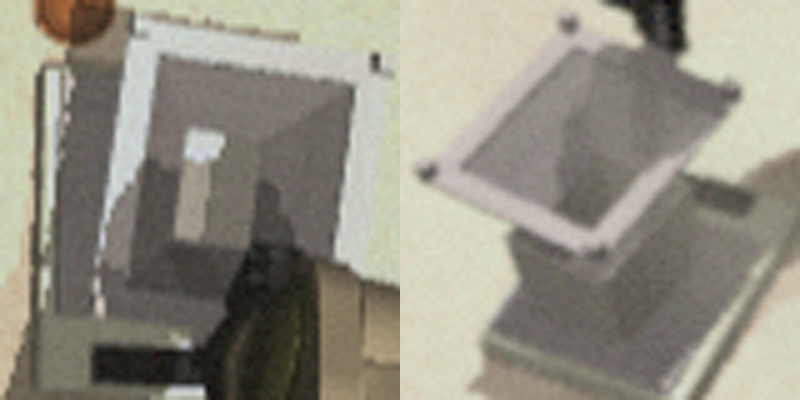

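The chute is level and centred over the tin. Its outlet is at about z = 0.134, roughly 16 mm above the rim, and the wrist force is just the chute's weight. Handing in.

```bash
python3 -c "
from plant import *
print(close_job())"
```

```text
the job is handed in; nothing more can be done
None
```

I handed the job in with the top chute held level over the tin, an estimated 16 mm above its rim and, going by the camera fits, within about 3 mm of centre and aligned; I saw no sign of contact on the way, but no verdict was returned.

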